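# Strip a jammed nest of mixing tins and sort them by size

### The job

Three used mixing tins have been pushed into one another and are jammed; the slotted fork bolted to the trolley is there to hold the large tin down by its rim while the inner ones are pulled. Take the nest apart and stand every tin upright on the floor of the drip dish of its size: small tin in the smallest dish, medium in the middle one, large in the largest. Tip or drop no tin, and leave the bottles, the clear cup and the tape roll where they are.

Things in the scene. Friction and masses are not known exactly. Their poses are not given: they have to be found in the camera images.
- tin_small: Small bare-metal mixing tin, open, cream hardened paint in it up to the bead: 70 mm tall, 38 mm across at the base, 41 at the rim; a raised bead runs round it 34 mm above the base. Origin: centre of the base; z up. About 90 g. At the start it is jammed upright in the medium tin's mouth down to its bead: 36 mm stand out. Pulling it out takes about 10 N over the first 3 mm (snaps loose), 40 mm in all.
- tin_medium: Medium mixing tin, rust-red hardened paint up to its bead: 85 mm tall, 48 mm across at the base, 52 at the rim, bead 42 mm above the base, a stiff ring narrows its mouth to 39 mm. Origin: centre of the base; z up. About 140 g. At the start jammed upright in the large tin's mouth down to its bead: 43 mm stand out. Pulling it out takes about 16 N over the first 3 mm, 50 mm in all.
- tin_large: Large mixing tin, the bottom of the nest, stands on the trolley, dark blue dried paint: 95 mm tall, 57 mm across at the base, 60 below the rim; the stout rim is 69 mm across, its flange 7 mm high, the mouth 50 mm wide, so the rim can be pinched from inside and outside (9.5 mm thick). Origin: centre of the base; z up. About 160 g. The nest is 174 mm tall and can be carried by the small tin.
- fork: Stripping fork, fixed: a blue post on a bolted foot carries a dark level steel plate 8 mm thick, underside 102 mm above the trolley (7 mm over the large tin's rim), with a U slot 59 mm wide, open towards the fork's own -x. Origin: on the trolley, straight below the centre of the slot's round end, where the large tin's axis belongs. The post starts 60 mm behind it (+x).
- fork_mouth (a point): Point on the trolley 75 mm in front of the fork's origin (its -x side), below the slot's flared mouth; same axes. A nest slides or is carried just off the trolley along the fork's +x from 120 mm in front of the origin, past this point, to the origin: the medium tin passes in the slot, the large tin's flange goes under the plate and is then held down. It leaves the same way.
- dish_small: Smallest of three low round grey drip dishes, fixed: 66 mm across, rim 11 mm high, floor 3 mm high and 56 mm across. For the small tin. Origin: centre of its underside; z up.
- dish_medium: Middle drip dish, fixed: 81 mm across, rim 11 mm high, floor 3 mm high and 71 mm across. For the medium tin. Origin: centre of its underside; z up.
- dish_large: Largest drip dish, fixed: 100 mm across, rim 11 mm high, floor 3 mm high and 90 mm across. For the large tin. Origin: centre of its underside; z up.
- additive_red: Bystander: small additive bottle with a red cap, 49 mm across, 111 mm tall, loose. Origin: centre of its base.
- additive_blue: Bystander: small blue additive bottle with a white cap, 41 mm across, 86 mm tall, loose. Origin: centre of its base.
- clear_cup: Bystander: clear plastic mixing cup, 71 mm across, 86 mm tall, loose. Origin: centre of its base.
- tape: Bystander: roll of masking tape lying flat, 104 mm across, 24 mm high, loose. Origin: centre of its underside.
There are look-alikes about, which are no part of the job. What is shaped like the tin_medium but turquoise is not meant.

How it is judged:
At the end, for the whole second after the job is handed in: Each tin stands in the dish of its own size, flat on its floor: within 22 mm of the dish's centre, base less than 7 mm above the trolley, leaning less than 0.06 rad, at rest (below 0.02 m/s) and not touched by the fingers (horizontal distance between tin_small and dish_small below 0.022 m and height (world z) of each of tin_small, tin_medium, tin_large below 0.007 m and angle between each of tin_small, tin_medium, tin_large's own z axis and vertical below 0.06 rad and linear speed of each of tin_small, tin_medium, tin_large below 0.02 m/s and contact force between each of tin_small, tin_medium, tin_large and the fingers below 0.05 N and horizontal distance between tin_medium and dish_medium below 0.022 m and horizontal distance between tin_large and dish_large below 0.022 m).
It fails at once if a tin is tipped over (leans more than 35 degrees) (angle between any of tin_small, tin_medium, tin_large's own z axis and vertical above 0.61 rad).
It fails at once if a tin is dropped or thrown (touching nothing and faster than 0.8 m/s, a fall of more than 3 cm) ((linear speed of tin_small above 0.8 m/s and contact force between tin_small and anything else below 0.01 N) or (linear speed of tin_medium above 0.8 m/s and contact force between tin_medium and anything else below 0.01 N) or (linear speed of tin_large above 0.8 m/s and contact force between tin_large and anything else below 0.01 N)).
It fails at once if a bottle, the clear cup or the tape roll is shifted by more than 3 cm or knocked over (distance of any of additive_red, additive_blue, clear_cup, tape from where it was at the start of the episode above 0.03 m or angle between any of additive_red, additive_blue, clear_cup, tape's own z axis and vertical above 0.5 rad).
It also fails if it takes over 72 s, if anything falls off the work surface, if the arm or the gripper's body presses on something with over 40 N, if the wrist force passes 120 N, or if a joint passes its speed limit or range.

### The arm

A 6-joint arm with a two-finger parallel gripper is mounted at the origin on a cart in front of the work surface, level with it; the furniture and walls round the work are solid. World frame = base frame: x ahead of the robot, y to its left, z up, the work surface at z = 0. Lengths are in m, angles in rad, forces in N, time in s.
With the tool pointing down it reaches from about 0.4 to 0.825 m from the base axis. Payload 7 kg.
Tool frame: the origin (TCP) lies at the very end of the fingers, on their centre line; the grasp point (between the pads) lies 19 mm behind it (arm.grip_point_offset is the distance from the TCP to the grasp point, in m); z points along the fingers, y is the line along which they close (so a half turn about z gives the same grasp; the last joint's range is limited). The gripper opens to 88 mm and grips with 3 to 60 N. Pads are 19 mm wide; open, the fingers measure 130 mm over their backs; the gripper's body (78 mm by 193 mm) begins 47 mm behind the grasp point.
Start: joints at [-0.879, 0.359, 0.012, 0, -1.224, -0.288], TCP at [0.265, -0.621, 0.227] pointing down, gripper open.
Joint ranges: [-3.07, 3.07], [-1.43, 2.12], [-1.02, 1.25], [-3.03, 1.67], [-3.05, -0], [-3.03, 3.03]. Speed limits (rad/s): [2.39, 2.39, 3.01, 3.14, 3.14, 3.14].

### API

Orientations are given as [roll, pitch, yaw] about the fixed x, y, z axes, in that order (R = Rz(yaw) Ry(pitch) Rx(roll)).
In Python, from station import arm, cams gives the robot as it stands.
- The arm moves only by the shell command python3 -m handwheel 'ROWS' [FORCE]. ROWS is JSON, a list that holds one entry, the list of rows, each a list of 7 numbers: the shift along the tool's x, y, z normalised to -1 to 1, where 1 is 0.08 m, then the turn, a rotation vector about the tool's x, y, z normalised to -1 to 1, where 1 is 0.5 rad, then the closure in counts, from 0 (fully open) to 255 (shut). In form: [[[x, y, z, wx, wy, wz, hand], ...]]. A call has 1 to 5 rows; each row is the pose to reach, as a shift and turn from the pose commanded when the call began, along the tool's axes at that moment; what a row does not reach only later rows make up. A row lasts 1/8 s, in which the tool goes at most 62.5 mm and 10.7 degrees, less where a joint would pass 70% of its speed; a pose out of reach is approached as far as the arm can. A call with a number of a shift or a turn outside -1 to 1 is refused whole. A call with a gripper value outside its range is refused whole. The fingers move at their own pace and stop on an object; FORCE is the grip in N (left out, the last holds). Time passes only in rows, so rows that repeat a pose let the fingers close. It gives the time, the measured TCP pose, the force, the opening and the grip force at its end, in the units of the state.
- arm.get_state(): the state, without advancing time (a new reading comes with each control period).
- cams.grab_frame(name): name is "scene" or "top" or "wrist"; returns the picture (384x512x3 uint8, blue, green, red); there is no depth.
- cams.camera_info(name): a dict with "camera_matrix" (3x3 intrinsics, pixels), "dist_coeffs" ([k1, k2, p1, p2, k3] as OpenCV has them; the pictures are not rectified), "R" (3x3) and "t" (3): a world point X has camera coordinates R X + t; the wrist camera has in their place "hand_eye" (4x4, takes a point from camera to tool coordinates, whose origin is the TCP and whose axes are the flange's). Camera axes: x right, y down, z forward; pixel columns grow to the right and rows downward; lengths in m; the calibration is good to about 2 mm. A picture is of the moment at which its call begins: read the wrist's pose just before it. camera_info takes no time and is no camera call.
- arm.job_done(): hands the job in; it is judged then, once.
The state is a dict: "t": time; "q": joint angles; "qd": joint speeds; "joint_efforts": joint torques, N m; "eef_pos": TCP position; "ee_rot": TCP orientation; "force": force on the tool from outside, world axes, zero at the start; "moment": the same for the moment, N m; "width": finger opening in m; "gripper_force": force on a finger pad.
Only numpy, scipy, OpenCV 4.12 (cv2) and the standard library are available. Lean on these libraries where they do the work, as an engineer would, in place of code of your own. Each camera call takes 0.05 s, during which the arm holds its last target. There are 200 camera calls.

## Working session

There is one attempt and no reset: what is moved stays moved. The work goes in short steps, Python scripts to look and compute and a shell command to move; the robot and the scene stay as the last step left them, time stands still between calls to the robot, and variables do not carry over. Pictures are saved under pics/ and viewed, at most 10 in all, crops included, and the job is handed in when it is done.

```bash
mkdir -p pics; ls; python3 - <<'E'
from station import arm,cams
import cv2,numpy as np
s=arm.get_state();print({k:np.round(v,3).tolist() for k,v in s.items()})
for n in("scene","top","wrist"):
    i=cams.camera_info(n);print(n,{k:np.round(v,4).tolist() for k,v in i.items()})
    cv2.imwrite(f"pics/{n}0.png",cams.grab_frame(n))
a=np.hstack([cv2.imread("pics/top0.png")]);
E
```

```text
pics
{'t': 0.0, 'q': [-0.879, 0.359, 0.011, -0.0, -1.224, -0.288], 'qd': [-0.001, -0.001, -0.002, 0.001, 0.001, 0.0], 'joint_efforts': [0.001, -58.272, 29.306, 6.997, 0.007, -0.0], 'eef_pos': [0.265, -0.62, 0.226], 'ee_rot': [3.14, -0.0, -2.738], 'force': [0.094, -0.627, -0.362], 'moment': [-0.072, 0.022, 0.034], 'gripper_force': 0.0, 'width': 0.088}
scene {'camera_matrix': [[493.7051, 0.0, 258.6775], [0.0, 493.7051, 190.1961], [0.0, 0.0, 1.0]], 'dist_coeffs': [-0.1783, 0.0, 0.0, 0.0, 0.0], 'R': [[-0.5418, -0.8405, -0.0065], [-0.4416, 0.2912, -0.8487], [0.7152, -0.4569, -0.5289]], 't': [0.3366, 0.3127, 1.047]}
top {'camera_matrix': [[397.9978, 0.0, 255.9287], [0.0, 397.9978, 192.8388], [0.0, 0.0, 1.0]], 'dist_coeffs': [-0.0391, 0.0, 0.0, 0.0, 0.0], 'R': [[0.0004, -0.9998, 0.0208], [-0.9949, -0.0025, -0.1005], [0.1005, -0.0206, -0.9947]], 't': [0.0411, 0.5688, 0.9791]}
wrist {'camera_matrix': [[317.5221, 0.0, 260.3257], [0.0, 317.5221, 193.7277], [0.0, 0.0, 1.0]], 'dist_coeffs': [-0.0481, 0.0, 0.0, 0.0, 0.0], 'hand_eye': [[-0.0004, -0.9631, -0.2691, 0.0721], [1.0, -0.0005, 0.0002, 0.0001], [-0.0004, -0.2691, 0.9631, -0.1587], [0.0, 0.0, 0.0, 1.0]]}
```

View pics/top0.png

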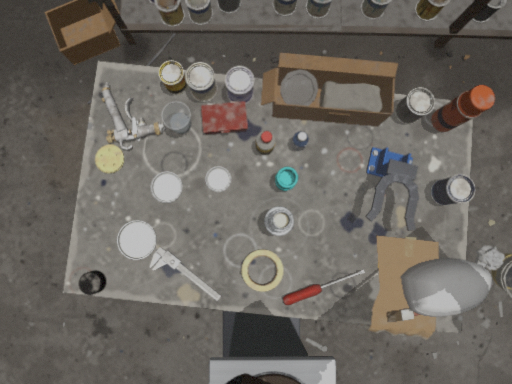

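View pics/scene0.png

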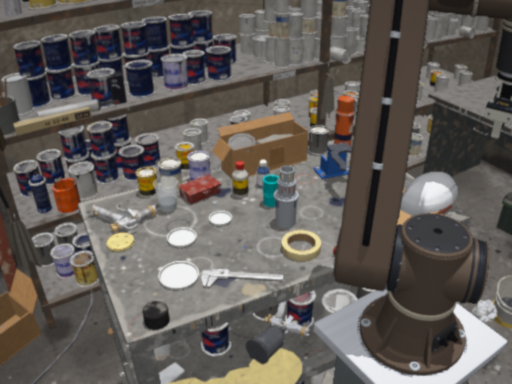

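The top view shows:
- **Nest:** cream top at about (279,221).
- **Turquoise decoy:** (287,180).
- **Fork:** about (393,190), with its slot opening towards the robot.
- **Dishes:** small (218,180), medium (167,187), large (137,240).
- **Bystanders:** red-cap bottle (265,143), blue bottle (300,141), tape (263,271) and cup (176,120).

The scene view agrees. Next I'll measure these.

```bash
cat > h.py <<'E'
import cv2,numpy as np
from station import arm,cams
from scipy.spatial.transform import Rotation as Ro
def cam(name,state=None):
    i=cams.camera_info(name);K=np.array(i["camera_matrix"]);d=np.array(i["dist_coeffs"])
    if "R" in i:R=np.array(i["R"]);t=np.array(i["t"])
    else:
        T=np.eye(4);T[:3,:3]=Ro.from_euler('xyz',state["ee_rot"]).as_matrix();T[:3,3]=state["eef_pos"]
        M=np.linalg.inv(T@np.array(i["hand_eye"]));R,t=M[:3,:3],M[:3,3]
    return K,d,R,t
def ray(c,px,z):
    K,d,R,t=c
    p=cv2.undistortPoints(np.float64(px).reshape(-1,1,2),K,d).reshape(-1,2)
    v=np.c_[p,np.ones(len(p))]@R;o=-R.T@t
    return o+v*((z-o[2])/v[:,2])[:,None]
def proj(c,X):
    K,d,R,t=c
    return cv2.projectPoints(np.float64(X).reshape(-1,1,3),cv2.Rodrigues(R)[0],t,K,d)[0].reshape(-1,2)
def circ(P):
    A=np.c_[2*P[:,:2],np.ones(len(P))];s=np.linalg.lstsq(A,(P[:,:2]**2).sum(1),rcond=None)[0]
    return s[:2],2*np.sqrt(s[2]+s[0]**2+s[1]**2)
E
python3 - <<'E'
from h import *
c=cam("top");im=cv2.imread("pics/top0.png")
hsv=cv2.cvtColor(im,cv2.COLOR_BGR2HSV)
def blob(mask,p,r):
    m=np.zeros(mask.shape,np.uint8);cv2.circle(m,p,r,255,-1);m&=mask
    cs,_=cv2.findContours(m,cv2.RETR_EXTERNAL,cv2.CHAIN_APPROX_NONE)
    k=max(cs,key=cv2.contourArea);return cv2.convexHull(k).reshape(-1,2)
white=cv2.inRange(im,(165,165,165),(255,255,255))
for n,p,r in(("small",(218,180),18),("medium",(167,187),21),("large",(137,240),25)):
    k=blob(white,p,r);print(n,circ(ray(c,k,.011)),proj(c,[*circ(ray(c,k,.011))[0],.011]))
# nest rim
g=hsv[205:240,262:298];
print("nest guess",ray(c,[(280,221)],.174))
crop=lambda x0,y0,x1,y1:cv2.resize(im[y0:y1,x0:x1],None,fx=5,fy=5,interpolation=cv2.INTER_CUBIC)
cv2.imwrite("pics/crop1.png",np.hstack([crop(250,160,320,260),crop(355,140,435,240)]))
E
```

```text
small (array([0.60534652, 0.13874489]), np.float64(0.05836542558243625)) [[218.26254484 179.2831199 ]]
medium (array([0.58420267, 0.27050902]), np.float64(0.07365078346202157)) [[166.90541659 187.2940661 ]]
large (array([0.45113665, 0.34212264]), np.float64(0.09291803888457065)) [[137.55738802 239.29584016]]
nest guess [[ 0.49323059 -0.00687766  0.174     ]]
```

View pics/crop1.png

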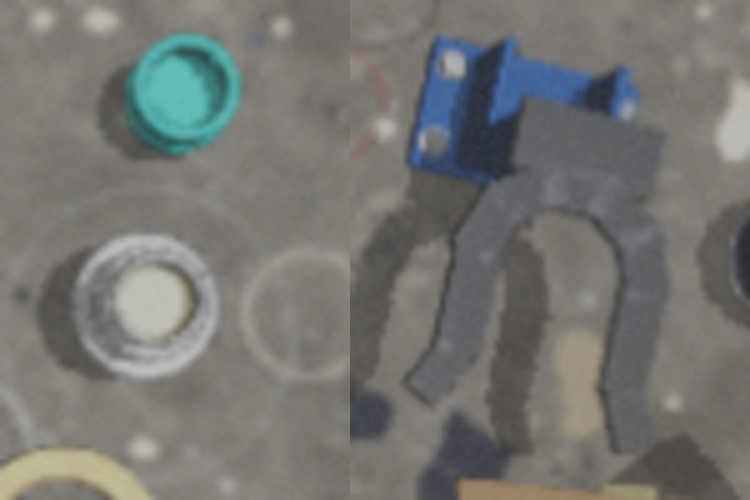

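The crop shows the nest's cream disc at about (281,220.6) and the large rim centred near (279,221.4). The fork's slot is open to image-down and slightly left, and the plate's round end is near (466,186). Next I'll take edge measurements of the nest and slot, and bystander positions.

```bash
python3 - <<'E'
from h import *
c=cam("top");im=cv2.imread("pics/top0.png").astype(int)
hsv=cv2.cvtColor(im.astype(np.uint8),cv2.COLOR_BGR2HSV)
# plate: slightly bluish dark: print b-r and v for rows
for y in (185,195,205,212):
    print(y,[(x,im[y,x,0]-im[y,x,2],im[y,x].max()) for x in range(366,420,2)])
# cream disc
m=((im[...,2]-im[...,0]>12)&(im.max(2)>150)).astype(np.uint8)
m[:, :262]=0;m[:,298:]=0;m[:205]=0;m[240:]=0
cs,_=cv2.findContours(m,0,cv2.CHAIN_APPROX_NONE);k=max(cs,key=cv2.contourArea).reshape(-1,2)
for z in(.138,.174):print("cream",z,circ(ray(c,k,z)),circ(k))
for n,p,z in(("rimL",(279,221.4),.095),("tape",(263,270.5),.024),("turq",(287,179),.085),("redcap",(266.5,137),.111),("bluecap",(301,134),.086),("forkend",(355+560/5-70,140+210/5),.110)):print(n,ray(c,[p],z)[0].round(3))
E
```

```text
185 [(366, np.int64(-5), np.int64(91)), (368, np.int64(-5), np.int64(87)), (370, np.int64(-7), np.int64(95)), (372, np.int64(-6), np.int64(92)), (374, np.int64(-7), np.int64(83)), (376, np.int64(-2), np.int64(69)), (378, np.int64(2), np.int64(108)), (380, np.int64(3), np.int64(101)), (382, np.int64(4), np.int64(103)), (384, np.int64(5), np.int64(101)), (386, np.int64(4), np.int64(102)), (388, np.int64(-3), np.int64(87)), (390, np.int64(-7), np.int64(96)), (392, np.int64(-8), np.int64(125)), (394, np.int64(-10), np.int64(119)), (396, np.int64(-8), np.int64(119)), (398, np.int64(-8), np.int64(117)), (400, np.int64(-7), np.int64(120)), (402, np.int64(-8), np.int64(118)), (404, np.int64(-2), np.int64(78)), (406, np.int64(5), np.int64(96)), (408, np.int64(5), np.int64(101)), (410, np.int64(3), np.int64(105)), (412, np.int64(2), np.int64(104)), (414, np.int64(4), np.int64(110)), (416, np.int64(2), np.int64(112)), (418, np.int64(-9), np.int64(125))]
195 [(366, np.int64(-10), np.int64(136)), (368, np.int64(-10), np.int64(140)), (370, np.int64(-10), np.int64(135)), (372, np.int64(-9), np.int6
[... 2530 characters left out ...]
2), np.int64(82)), (408, np.int64(4), np.int64(103)), (410, np.int64(0), np.int64(98)), (412, np.int64(5), np.int64(97)), (414, np.int64(0), np.int64(102)), (416, np.int64(-9), np.int64(126)), (418, np.int64(-9), np.int64(129))]
cream 0.138 (array([ 0.49708595, -0.00650407]), np.float64(0.03444844542713285)) (array([278.51759134, 219.81541395]), np.float64(15.352034023745976))
cream 0.174 (array([ 0.49589108, -0.00371308]), np.float64(0.03305853408630552)) (array([278.51759134, 219.81541395]), np.float64(15.352034023745976))
rimL [ 0.495 -0.011  0.095]
tape [0.374 0.024 0.024]
turq [ 0.597 -0.032  0.085]
redcap [0.693 0.019 0.111]
bluecap [ 0.707 -0.066  0.086]
forkend [ 0.587 -0.289  0.11 ]
```

```bash
python3 - <<'E'
from h import *
c=cam("top");im=cv2.imread("pics/top0.png").astype(float)
d=cv2.GaussianBlur(im[...,0]-im[...,2],(0,0),.7)
L=[];R=[]
for y in range(188,214):
    r=d[y]; on=r>-2.5
    s=[x for x in range(364,425)]
    # left arm run then slot then right arm run
    xs=[x for x in s if on[x]]
    gaps=[(a,b) for a,b in zip(xs,xs[1:]) if b-a>8]
    if gaps:
        a,b=gaps[0];L.append((a+(r[a]+2.5)/(r[a]-r[a+1]),y));R.append((b-(r[b]+2.5)/(r[b]-r[b-1]),y))
L,R=ray(c,L,.110),ray(c,R,.106)
for n,P in(("L",L),("R",R)):
    k=np.polyfit(P[:,0],P[:,1],1);res=P[:,1]-np.polyval(k,P[:,0]);print(n,np.degrees(np.arctan(k[0])),np.polyval(k,[.5,.55]),P[[0,-1],:2].round(3),res.round(4))
# round end
E_=[]
for x in range(388,406):
    col=d[170:200,x];on=np.where(col>-2.5)[0]
    on=[v for v in on]; 
    j=on[0] if on else None
    while j is not None and j+1<30 and col[j+1]>-2.5:j+=1
    E_.append((x,170+j))
print(np.array(E_)[:,1]);print(ray(c,E_,.106)[:,:2].round(3).tolist())
E
```

```text
L -16.73024632421391 [-0.23991758 -0.25494707] [[ 0.573 -0.264]
 [ 0.514 -0.242]] [-0.0019 -0.0005  0.0006  0.0002 -0.0002  0.0005  0.0015  0.0016  0.0011
  0.0002 -0.0002  0.0001 -0.0001 -0.0006 -0.0005 -0.0002 -0.0003 -0.0005
 -0.001  -0.001  -0.0007 -0.0007 -0.0008 -0.0002  0.0012  0.0023]
R -6.969557934462151 [-0.30916864 -0.3152809 ] [[ 0.573 -0.315]
 [ 0.514 -0.31 ]] [ 0.0035  0.0022  0.0011  0.0006 -0.0002 -0.0008 -0.0012 -0.0018 -0.0023
 -0.0021 -0.0016 -0.0009 -0.0007 -0.0006 -0.0008 -0.0001  0.0007  0.0012
  0.001   0.0006  0.0004  0.0002  0.0001  0.0002  0.0004  0.0008]
[185 184 183 183 182 182 181 181 181 181 182 182 182 182 183 184 185 185]
[[0.58, -0.269], [0.583, -0.271], [0.585, -0.274], [0.585, -0.276], [0.587, -0.279], [0.587, -0.281], [0.59, -0.284], [0.59, -0.286], [0.59, -0.289], [0.59, -0.291], [0.588, -0.293], [0.588, -0.296], [0.588, -0.298], [0.588, -0.301], [0.585, -0.303], [0.583, -0.305], [0.58, -0.308], [0.58, -0.31]]
```

```bash
for i in 1 2 3; do python3 -m handwheel '[[[-0.1,0.95,0,0,0,0.26,0],[-0.15,1,0,0,0,0.26,0],[-0.15,1,0,0,0,0.26,0]]]' 40; done; python3 - <<'E'
from h import *
s=arm.get_state();print(s)
cv2.imwrite("pics/w1.png",cams.grab_frame("wrist"))
E
```

```text
t: 0.52
eef_pos: [0.2447, -0.5415, 0.2271]
ee_rot: [-3.141, 0.0, -2.867]
force: [1.0, -0.3, 0.2]
width: 0.0875
gripper_force: 0.0
t: 0.9
eef_pos: [0.2353, -0.4622, 0.2272]
ee_rot: [-3.14, 0.001, -2.996]
force: [0.9, -0.4, 0.6]
width: 0.0876
gripper_force: 0.0
t: 1.27
eef_pos: [0.236, -0.3817, 0.2272]
ee_rot: [-3.141, 0.001, -3.126]
force: [0.4, -1.2, 0.3]
width: 0.0875
gripper_force: 0.0
{'t': 1.275, 'q': array([-5.75055192e-01, -2.56346326e-02, -4.59931313e-01,  3.40084784e-04,
       -1.13518348e+00, -9.79847803e-01]), 'qd': array([-0.02339022,  0.02809173,  0.02495866,  0.00621091,  0.00412909,
        0.02134235]), 'joint_efforts': array([  0.61942432, -27.53912866,  27.2788775 ,   6.4898394 ,
        -0.15646636,  -0.39567601]), 'eef_pos': array([ 0.2360408 , -0.38168384,  0.22715074]), 'ee_rot': array([-3.14060317e+00,  9.21051271e-04, -3.12555557e+00]), 'force': array([ 0.39952183, -1.20061096,  0.29861104]), 'moment': array([-0.07917432, -0.05800056, -0.05250073]), 'gripper_force': 0.0, 'width': 0.08753477570926108}
```

View pics/w1.png

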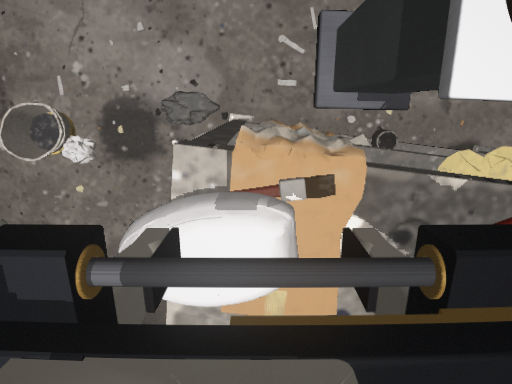

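The wrist view shows the fingers at the left and right with a rod across row 270. The TCP falls near (260,243). Below it is the white dome on the cardboard, so nothing is in the way. Next I'll fly over the nest.

```bash
for i in 1 2 3 4 5; do python3 -m handwheel '[[[-0.4,0.6,0,0,0,0,0],[-0.65,0.935,0,0,0,0,0],[-0.65,0.935,0,0,0,0,0]]]' 40 | grep -E "^t|eef_pos|rot"; done; python3 - <<'E'
from h import *
s=arm.get_state()
im=cams.grab_frame("wrist");cv2.imwrite("pics/w2.png",im)
c=cam("wrist",s);print(s["eef_pos"],s["ee_rot"])
print(proj(c,[[.496,-.008,.174],[.496,-.008,.138]]))
E
```

```text
t: 1.7
eef_pos: [0.2878, -0.3058, 0.2268]
ee_rot: [-3.141, 0.0, -3.125]
t: 2.08
eef_pos: [0.3386, -0.2303, 0.2266]
ee_rot: [-3.141, -0.0, -3.126]
t: 2.45
eef_pos: [0.3894, -0.1548, 0.2264]
ee_rot: [-3.141, -0.001, -3.126]
t: 2.82
eef_pos: [0.4402, -0.0793, 0.2262]
ee_rot: [-3.141, -0.001, -3.127]
t: 3.2
eef_pos: [0.4909, -0.004, 0.226]
ee_rot: [-3.141, -0.001, -3.127]
[ 0.49093624 -0.00403978  0.22599823] [-3.14095046e+00 -1.10077446e-03 -3.12729258e+00]
[[254.32936968 218.91156837]
 [255.14410253 203.68640448]]
```

View pics/w2.png

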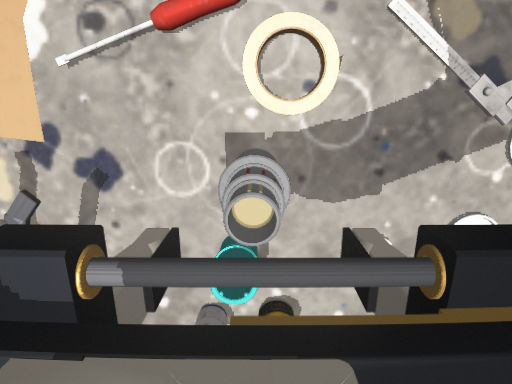

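The small tin's rim is centred at about (252,216.5) and the cream at (252,211). That puts the nest at about (0.495,-0.0095). Next I'll descend and grip.

```bash
python3 -m handwheel '[[[-0.05,-0.07,0.3,0,0,0,0],[-0.05,-0.07,0.6,0,0,0,0],[-0.05,-0.07,0.6,0,0,0,0]]]' 40|grep -E "eef|force"
python3 -m handwheel '[[[0,0,0.25,0,0,0,0],[0,0,0.43,0,0,0,0],[0,0,0.43,0,0,0,0],[0,0,0.43,0,0,0,0]]]' 40|grep -E "eef|force"
python3 -m handwheel '[[[0,0,0,0,0,0,200],[0,0,0,0,0,0,200],[0,0,0,0,0,0,200],[0,0,0,0,0,0,200],[0,0,0,0,0,0,200]]]' 40
```

```text
eef_pos: [0.4923, -0.0113, 0.1772]
force: [-0.4, -0.3, 0.6]
gripper_force: 0.0
eef_pos: [0.4944, -0.0094, 0.1449]
force: [-0.2, -0.4, -0.7]
gripper_force: 0.0
t: 4.75
eef_pos: [0.494, -0.0093, 0.1442]
ee_rot: [-3.142, -0.0, -3.128]
force: [0.5, 0.0, -0.6]
width: 0.0432
gripper_force: 0.0
```

```bash
python3 -m handwheel '[[[0,0,0,0,0,0,255],[0,0,0,0,0,0,255],[0,0,-0.03,0,0,0,255],[0,0,-0.07,0,0,0,255],[0,0,-0.07,0,0,0,255]]]' 40
python3 -m handwheel '[[[0,0,0,0,0,0.3,255],[0,0,0,0,0,0.44,255],[0,0,0,0,0,0.44,255]]]' 40
```

```text
t: 5.38
eef_pos: [0.494, -0.0092, 0.1498]
ee_rot: [3.141, -0.0, -3.128]
force: [-0.7, 0.3, -4.5]
width: 0.0386
gripper_force: 40.0
t: 5.75
eef_pos: [0.4939, -0.0092, 0.1496]
ee_rot: [-3.142, -0.0, 2.936]
force: [-0.3, -0.8, -4.3]
width: 0.0383
gripper_force: 40.0
```

The lift reads about 4 N, which matches the whole nest. I'll carry it to the fork axis and check alignment there.

```bash
for i in 1 2 3 4; do python3 -m handwheel '[[[0,-0.4,0,0,0,0,255],[0,-0.8,0,0,0,0,255],[0,-0.8,0,0,0,0,255]]]' 40|grep -E "^t:|eef|force"; done; python3 - <<'E'
from h import *
s=arm.get_state();print(s["eef_pos"],s["ee_rot"])
a=cams.grab_frame("top");b=cams.grab_frame("scene");w=cams.grab_frame("wrist")
for n,i in(("top3",a),("scene3",b),("w3",w)):cv2.imwrite(f"pics/{n}.png",i)
cr=lambda i,x0,y0,f,:cv2.resize(i[y0:y0+100,x0:x0+100],None,fx=f,fy=f,interpolation=cv2.INTER_CUBIC)
cv2.imwrite("pics/c3.png",np.hstack([cr(a,345,140,4),cr(b,290,120,4)]))
E
```

```text
t: 6.12
eef_pos: [0.4801, -0.0734, 0.1496]
force: [-0.4, -0.0, -4.4]
gripper_force: 40.0
t: 6.5
eef_pos: [0.4673, -0.1356, 0.1496]
force: [-0.1, 0.8, -3.7]
gripper_force: 40.0
t: 6.88
eef_pos: [0.4546, -0.1979, 0.1496]
force: [-1.2, 0.4, -4.6]
gripper_force: 40.0
t: 7.25
eef_pos: [0.4417, -0.2603, 0.1496]
force: [-0.5, 0.3, -5.2]
gripper_force: 40.0
[ 0.44173619 -0.26032311  0.14957611] [-3.14157773e+00 -1.66057675e-04  2.93464876e+00]
```

View pics/c3.png

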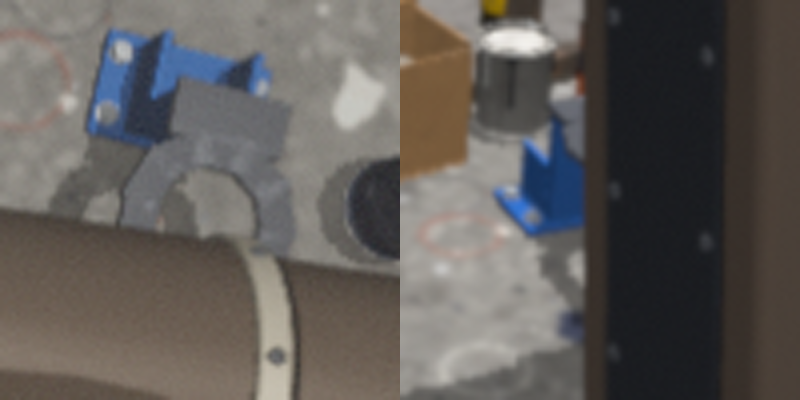

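The arm hides the slot in both views. The top crop shows only the round end at about (395,185). I'll refine the fork axis from the first top image by taking slot-edge midpoints in the fork frame.

```bash
python3 - <<'E'
from h import *
c=cam("top");im=cv2.imread("pics/top0.png").astype(float)
d=cv2.GaussianBlur(im[...,0]-im[...,2],(0,0),.7)
L=[];R=[]
for y in range(186,216):
    r=d[y];xs=[x for x in range(364,425) if r[x]>-2.5]
    for a,b in zip(xs,xs[1:]):
        if b-a>8:L.append((a+(r[a]+2.5)/(r[a]-r[a+1]),y));R.append((b-(r[b]+2.5)/(r[b]-r[b-1]),y));break
L=ray(c,L,.110)[:,:2];R=ray(c,R,.106)[:,:2];O=np.array([.561,-.286])
for deg in(-10,-11,-12,-13,-14):
    t=np.radians(deg);M=np.array([[np.cos(t),-np.sin(t)],[np.sin(t),np.cos(t)]])
    l=(L-O)@M;r=(R-O)@M;g=np.arange(-.045,.006,.01)
    f=lambda p:np.interp(g,*p[np.argsort(p[:,0])].T)
    print(deg,"mid mm",((f(l)+f(r))*500).round(1),"width",((f(l)-f(r))*1000).round(1))
blue=cv2.inRange(cv2.cvtColor(im.astype(np.uint8),cv2.COLOR_BGR2HSV),(100,120,40),(130,255,255));blue[:, :364]=0;blue[:,430:]=0;blue[:140]=0;blue[180:]=0
p=ray(c,cv2.convexHull(np.argwhere(blue)[:,::-1].astype(np.int32)).reshape(-1,2),.004)[:,:2]
print(cv2.minAreaRect((p*1000).astype(np.float32)),(p*1000).round().tolist())
E
```

```text
-10 mid mm [-0.1 -1.  -0.8 -1.6 -2.3 -2.7] width [62.9 62.4 59.9 60.7 60.3 56.7]
-11 mid mm [-0.9 -1.5 -1.3 -1.9 -2.5 -2.9] width [62.9 62.5 59.9 60.8 60.  56.6]
-12 mid mm [-1.7 -2.1 -1.8 -2.  -2.6 -3. ] width [62.8 62.5 60.1 60.9 59.8 56.5]
-13 mid mm [-2.5 -2.8 -2.3 -2.2 -2.7 -3.1] width [62.8 62.6 60.3 61.  59.6 56.4]
-14 mid mm [-3.3 -3.4 -2.7 -2.3 -2.8 -3.2] width [62.8 62.6 60.5 61.  59.3 56.3]
((654.7410278320312, -310.95697021484375), (116.75396728515625, 67.5143814086914), 86.0157470703125) [[665.0, -370.0], [654.0, -359.0], [624.0, -277.0], [624.0, -261.0], [627.0, -251.0], [632.0, -251.0], [656.0, -257.0], [689.0, -266.0], [691.0, -269.0], [691.0, -271.0], [689.0, -306.0], [676.0, -365.0]]
```

```bash
python3 -m handwheel '[[[0,-0.016,0.035,0,0,0.04,255],[0,-0.016,0.035,0,0,0.04,255]]]' 40|grep -E "^t:|eef|rot|force"; for i in 1 2 ; do python3 -m handwheel '[[[-0.25,0,0,0,0,0,255],[-0.5,0,0,0,0,0,255],[-0.5,0,0,0,0,0,255]]]' 40|grep -E "^t:|eef|force"; done
```

```text
t: 7.65
eef_pos: [0.4414, -0.2605, 0.1467]
ee_rot: [3.141, -0.0, 2.916]
force: [0.2, -0.1, -4.2]
gripper_force: 40.0
t: 8.02
eef_pos: [0.4817, -0.27, 0.1468]
force: [-0.5, 0.4, -3.7]
gripper_force: 40.0
t: 8.4
eef_pos: [0.5201, -0.2789, 0.1466]
force: [-1.3, 0.5, -4.7]
gripper_force: 40.0
```

```bash
python3 -m handwheel '[[[-0.2,0,0,0,0,0,255],[-0.4,0,0,0,0,0,255],[-0.4,0,0,0,0,0,255]]]' 40|grep -E "^t:|eef|force"; python3 -m handwheel '[[[-0.05,0,0,0,0,0,255],[-0.1,0,0,0,0,0,255],[-0.1,0,0,0,0,0,255]]]' 40|grep -E "^t:|eef|force"; python3 -c '
from h import *
s=arm.get_state();print(s["eef_pos"]);cv2.imwrite("pics/w4.png",cams.grab_frame("wrist"))'
```

```text
t: 8.78
eef_pos: [0.552, -0.2865, 0.1468]
force: [-0.3, 0.2, -3.6]
gripper_force: 40.0
t: 9.15
eef_pos: [0.5585, -0.2881, 0.147]
force: [0.3, 0.0, -4.8]
gripper_force: 40.0
[ 0.5585128  -0.28807046  0.14699209]
```

View pics/w4.png

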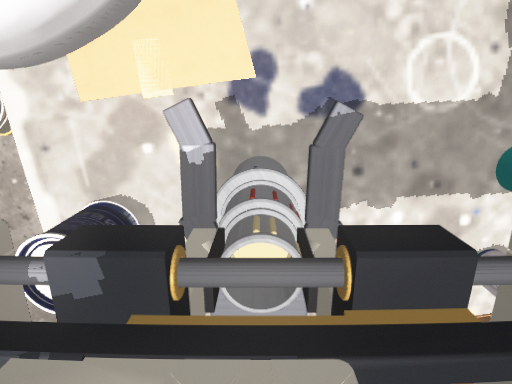

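The wrist view shows the prong inner edges at columns 216 and 310, with the nest at 261. It is centred in the slot and aligned with it. Next I'll pull the small tin.

```bash
python3 -m handwheel '[[[0,0,-0.04,0,0,0,255],[0,0,-0.08,0,0,0,255],[0,0,-0.12,0,0,0,255],[0,0,-0.16,0,0,0,255],[0,0,-0.2,0,0,0,255]]]' 45|grep -E "^t:|eef|force|width"; python3 -m handwheel '[[[0,0,-0.1,0,0,0,255],[0,0,-0.2,0,0,0,255],[0,0,-0.3,0,0,0,255],[0,0,-0.4,0,0,0,255],[0,0,-0.5,0,0,0,255]]]' 45|grep -E "^t:|eef|force|width"
```

```text
t: 9.82
eef_pos: [0.5583, -0.288, 0.1632]
force: [-0.2, -0.6, -8.7]
width: 0.0385
gripper_force: 45.0
t: 10.45
eef_pos: [0.559, -0.2883, 0.2049]
force: [0.3, 0.4, -1.0]
width: 0.0382
gripper_force: 45.0
```

```bash
python3 -m handwheel '[[[0,0,-0.25,0,0,-0.2,255],[0,0,-0.25,0,0,-0.4,255],[0,0,-0.25,0,0,-0.45,255]]]' 40|grep -E "^t:|eef|rot"; for i in 1 2 3 4 5 6; do python3 -m handwheel '[[[-0.05,0.5,0,0,0,0,255],[-0.1,0.89,0,0,0,0,255],[-0.1,0.89,0,0,0,0,255]]]' 40|grep -E "^t:|eef|force"; done; python3 - <<'E'
from h import *
s=arm.get_state();c=cam("wrist",s);im=cams.grab_frame("wrist");cv2.imwrite("pics/w5.png",im)
print(s["eef_pos"],s["ee_rot"],proj(c,[.605,.139,.003]))
E
```

```text
t: 10.82
eef_pos: [0.5586, -0.2881, 0.224]
ee_rot: [-3.141, 0.001, 3.141]
t: 11.2
eef_pos: [0.5667, -0.2152, 0.2233]
force: [-0.2, -0.5, -0.3]
gripper_force: 40.0
t: 11.58
eef_pos: [0.5748, -0.1444, 0.2231]
force: [-0.2, -0.1, -1.1]
gripper_force: 40.0
t: 11.95
eef_pos: [0.5829, -0.0737, 0.223]
force: [0.5, 0.8, -1.2]
gripper_force: 40.0
t: 12.32
eef_pos: [0.5909, -0.0028, 0.2229]
force: [0.4, -1.0, -0.4]
gripper_force: 40.0
t: 12.7
eef_pos: [0.5991, 0.0681, 0.2228]
force: [-1.1, -0.4, -1.2]
gripper_force: 40.0
t: 13.08
eef_pos: [0.6071, 0.1391, 0.2226]
force: [-0.0, -1.4, -0.8]
gripper_force: 40.0
[0.607121   0.13906417 0.22263857] [-3.14116758e+00 -4.27781874e-04  3.14092098e+00] [[260.10137112 165.43266213]]
```

```bash
python3 -m handwheel '[[[0.02,0,0.35,0,0,0,255],[0.02,0,0.7,0,0,0,255],[0.02,0,0.7,0,0,0,255]]]' 40|grep -E "eef|force";python3 -m handwheel '[[[0,0,0.35,0,0,0,255],[0,0,0.7,0,0,0,255],[0,0,0.7,0,0,0,255]]]' 40|grep -E "eef|force"; python3 -m handwheel '[[[0,0,0.3,0,0,0,255],[0,0,0.5,0,0,0,255],[0,0,0.65,0,0,0,255],[0,0,0.7,0,0,0,255],[0,0,0.7,0,0,0,255]]]' 40|grep -E "^t|eef|force"
```

```text
eef_pos: [0.6038, 0.1367, 0.165]
force: [0.4, -0.0, -0.9]
gripper_force: 40.0
eef_pos: [0.6046, 0.1378, 0.1104]
force: [-0.1, -0.3, -0.1]
gripper_force: 40.0
t: 14.5
eef_pos: [0.6054, 0.1392, 0.0551]
force: [0.3, -0.2, -0.9]
gripper_force: 40.0
```

```bash
python3 -m handwheel '[[[0,0,0.05,0,0,0,255],[0,0,0.08,0,0,0,255],[0,0,0.08,0,0,0,255]]]' 40|grep -E "eef|force"
```

```text
eef_pos: [0.6051, 0.1391, 0.0485]
force: [-0.1, 1.0, -1.4]
gripper_force: 40.0
```

```bash
for z in 1 2; do python3 -m handwheel '[[[0,0,0.02,0,0,0,255],[0,0,0.03,0,0,0,255]]]' 40|grep -E "eef|^force"; done
```

```text
eef_pos: [0.6052, 0.1391, 0.0461]
force: [-0.3, -0.1, -1.0]
eef_pos: [0.6052, 0.1391, 0.0436]
force: [-0.0, -0.2, 0.3]
```

```bash
python3 -m handwheel '[[[0,0,0.005,0,0,0,100],[0,0,0.005,0,0,0,60],[0,0,0.005,0,0,0,60],[0,0,0.005,0,0,0,60]]]' 40|grep -E "eef|force|width"; python3 -m handwheel '[[[0,0,-0.3,0,0,0,40],[0,0,-0.95,0,0,0,20],[0,0,-0.95,0,0,0,0]]]' 40|grep -E "eef|^force|width"; python3 -m handwheel '[[[0,0,-0.5,0,0,0.2,0],[0,0,-0.9,0,0,0.45,0],[0,0,-0.9,0,0,0.45,0]]]' 40|grep -E "^t:|eef|^force|rot"; python3 - <<'E'
from h import *
s=arm.get_state();c=cam("wrist",s);im=cams.grab_frame("wrist");cv2.imwrite("pics/w6.png",im)
m=cv2.inRange(im,(120,170,180),(230,245,255));cs,_=cv2.findContours(m,0,2)
print(proj(c,[.605,.139,.073]))
hs=cv2.cvtColor(im,cv2.COLOR_BGR2HSV)
m=cv2.inRange(hs,(15,50,120),(32,200,255));cs,_=cv2.findContours(m,0,2)
for k in sorted(cs,key=cv2.contourArea)[-4:]:
    (x,y),r=cv2.minEnclosingCircle(k);print((x,y),r,ray(c,[(x,y)],.037)[0])
print(s["eef_pos"],s["ee_rot"])
E
```

```text
eef_pos: [0.6053, 0.1392, 0.0435]
force: [0.3, 0.4, -0.2]
width: 0.0664
gripper_force: 0.0
eef_pos: [0.6079, 0.1403, 0.124]
force: [0.6, 1.2, -0.6]
width: 0.0848
t: 16.62
eef_pos: [0.6066, 0.1397, 0.1941]
ee_rot: [3.139, 0.004, 2.914]
force: [-0.0, 0.0, -0.2]
[[258.40238437 185.59157135]]
(436.0, 274.53192138671875) 23.553245544433594 [0.76126207 0.30995674 0.037     ]
(85.0, 274.03125) 24.052146911621094 [ 0.66994486 -0.07792016  0.037     ]
(503.5, 160.5) 31.4086971282959 [0.64507734 0.39035568 0.037     ]
(259.4090881347656, 182.5) 16.598543167114258 [0.61100891 0.13856716 0.037     ]
[0.60655424 0.13973834 0.19405966] [3.13850411 0.00394718 2.91444591]
```

The small tin is standing in its dish. Next is the medium tin.

```bash
for i in 1 2 3 4 5 6; do python3 -m handwheel '[[[-0.06,-0.5,0,0,0,0,0],[-0.107,-0.893,0,0,0,0,0],[-0.107,-0.893,0,0,0,0,0]]]' 40|grep -E "^t:|eef"; done; python3 - <<'E'
from h import *
s=arm.get_state();c=cam("wrist",s);im=cams.grab_frame("wrist");cv2.imwrite("pics/w7.png",im)
print(s["eef_pos"],s["ee_rot"],proj(c,[[.5605,-.289,.138],[.5605,-.289,.095]]))
cv2.imwrite("pics/w7c.png",cv2.resize(im[60:330,130:390],None,fx=2,fy=2))
E
```

```text
t: 17.05
eef_pos: [0.5965, 0.0657, 0.19]
t: 17.42
eef_pos: [0.5892, -0.0051, 0.1904]
t: 17.8
eef_pos: [0.5819, -0.0762, 0.1906]
t: 18.18
eef_pos: [0.5744, -0.1474, 0.1907]
t: 18.55
eef_pos: [0.567, -0.2187, 0.1907]
t: 18.92
eef_pos: [0.5594, -0.2901, 0.1907]
[ 0.55938446 -0.29009338  0.19070651] [ 3.14152042e+00 -6.85959389e-04  2.91444650e+00] [[261.79922147 213.05001964]
 [261.54620354 196.19511761]]
```

View pics/w7c.png

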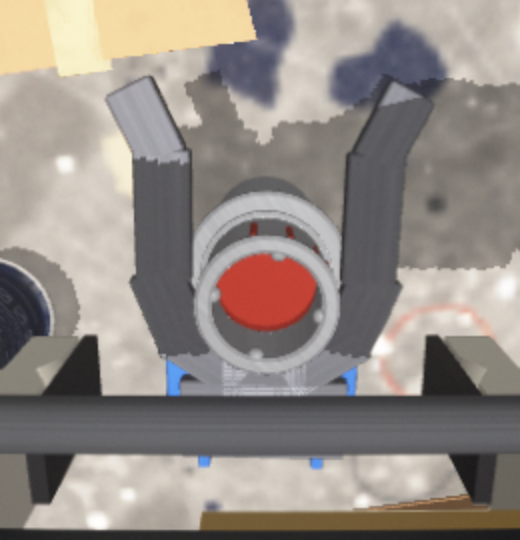

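The crop shows the medium rim centred at (263.5,213) in full-image pixels, against a projected (261.8,213). That is about 1 mm off. Next I'll descend and grip above the plate.

```bash
python3 -m handwheel '[[[0,0.015,0.4,0,0,0,0],[0,0.015,0.8,0,0,0,60],[0,0.015,0.96,0,0,0,100],[0,0.015,0.96,0,0,0,130],[0,0.015,0.96,0,0,0,160]]]' 50|grep -E "eef|force|width"; python3 -m handwheel '[[[0,0,0,0,0,0,255],[0,0,0,0,0,0,255],[0,0,0,0,0,0,255],[0,0,0,0,0,0,255]]]' 50|grep -E "eef|force|width"
```

```text
eef_pos: [0.5604, -0.2888, 0.1159]
force: [-0.1, 0.1, 0.4]
width: 0.053
gripper_force: 0.0
eef_pos: [0.5604, -0.289, 0.116]
force: [0.9, 3.2, 6.3]
width: 0.0499
gripper_force: 50.0
```

```bash
python3 -m handwheel '[[[0,0,-0.04,0,0,0,255],[0,0,-0.08,0,0,0,255],[0,0,-0.12,0,0,0,255],[0,0,-0.16,0,0,0,255],[0,0,-0.2,0,0,0,255]]]' 55|grep -E "^t:|eef|force|width"
```

```text
t: 20.72
eef_pos: [0.5581, -0.2884, 0.1288]
force: [0.9, -1.7, -16.5]
width: 0.05
gripper_force: 55.0
```

```bash
python3 -m handwheel '[[[0,0,-0.03,0,0,0,255],[0,0,-0.06,0,0,0,255],[0,0,-0.1,0,0,0,255],[0,0,-0.15,0,0,0,255],[0,0,-0.2,0,0,0,255]]]' 55|grep -E "^t:|eef|force|width"; python3 -m handwheel '[[[0,0,-0.1,0,0,0,255],[0,0,-0.2,0,0,0,255],[0,0,-0.3,0,0,0,255],[0,0,-0.4,0,0,0,255],[0,0,-0.5,0,0,0,255]]]' 55|grep -E "^t:|eef|force|width"
```

```text
t: 21.35
eef_pos: [0.559, -0.2888, 0.146]
force: [-0.1, -1.9, -12.5]
width: 0.0497
gripper_force: 55.0
t: 21.98
eef_pos: [0.5598, -0.289, 0.188]
force: [-0.5, 0.8, -1.4]
width: 0.0501
gripper_force: 55.0
```

```bash
python3 -m handwheel '[[[0,0,-0.3,0,0,-0.2,255],[0,0,-0.3,0,0,-0.4,255],[0,0,-0.3,0,0,-0.455,255]]]' 50|grep -E "^t:|eef|rot"; for i in 1 2 3 4 5 6 7; do python3 -m handwheel '[[[-0.02,0.5,0,0,0,0,255],[-0.043,1,0,0,0,0,255],[-0.043,1,0,0,0,0,255]]]' 50|grep -E "^t:|eef"; done; python3 - <<'E'
from h import *
s=arm.get_state();c=cam("wrist",s);im=cams.grab_frame("wrist");cv2.imwrite("pics/w8.png",im)
print(s["eef_pos"],s["ee_rot"],s["force"],s["width"],proj(c,[.584,.2705,.003]))
E
```

```text
t: 22.35
eef_pos: [0.5595, -0.2889, 0.2112]
ee_rot: [-3.141, 0.001, -3.14]
t: 22.72
eef_pos: [0.5628, -0.2068, 0.2107]
t: 23.1
eef_pos: [0.5662, -0.1273, 0.2106]
t: 23.48
eef_pos: [0.5697, -0.0477, 0.2106]
t: 23.85
eef_pos: [0.5731, 0.0319, 0.2104]
t: 24.22
eef_pos: [0.5765, 0.1117, 0.2103]
t: 24.6
eef_pos: [0.5799, 0.1915, 0.2102]
t: 24.98
eef_pos: [0.5832, 0.2713, 0.21]
[0.58321688 0.27131243 0.20996982] [-3.14092983e+00 -5.43322153e-04 -3.13982696e+00] [-0.61719639 -0.45062651 -2.07298849] 0.049980272857919415 [[259.49898755 169.87096738]]
```

```bash
python3 -m handwheel '[[[0,0,0.4,0,0,0,255],[0,0,0.85,0,0,0,255],[0,0,0.85,0,0,0,255]]]' 50|grep -E "eef|^force"; python3 -m handwheel '[[[0,0,0.35,0,0,0,255],[0,0,0.6,0,0,0,255],[0,0,0.8,0,0,0,255],[0,0,0.85,0,0,0,255],[0,0,0.85,0,0,0,255]]]' 50|grep -E "^t|eef|^force"; for z in 1 2; do python3 -m handwheel '[[[0,0,0.02,0,0,0,255],[0,0,0.03,0,0,0,255]]]' 40|grep -E "eef|^force"; done
```

```text
eef_pos: [0.5813, 0.2679, 0.1399]
force: [0.5, 0.1, -0.6]
t: 26.02
eef_pos: [0.5832, 0.2711, 0.0753]
force: [0.3, -0.1, -2.3]
eef_pos: [0.5829, 0.2713, 0.0727]
force: [0.1, 0.2, -1.8]
eef_pos: [0.5827, 0.2711, 0.0697]
force: [-0.2, -0.2, -1.5]
```

```bash
for z in 1 2 3; do python3 -m handwheel '[[[0,0,0.01,0,0,0,255],[0,0,0.018,0,0,0,255]]]' 40|grep -E "eef|^force"; done
```

```text
eef_pos: [0.5827, 0.2711, 0.0682]
force: [-0.1, 0.1, -1.3]
eef_pos: [0.5827, 0.2711, 0.0668]
force: [0.0, 0.9, -1.6]
eef_pos: [0.583, 0.2712, 0.066]
force: [-2.5, -1.2, 6.4]
```

```bash
python3 -m handwheel '[[[0,0,-0.01,0,0,0,60],[0,0,-0.01,0,0,0,40],[0,0,-0.01,0,0,0,40],[0,0,-0.01,0,0,0,30]]]' 40|grep -E "eef|force|width"; python3 -m handwheel '[[[0,0,-0.3,0,0,0,20],[0,0,-0.9,0,0,0,0],[0,0,-0.9,0,0,0,0]]]' 40|grep -E "eef|^force|width"; python3 -m handwheel '[[[0,0,-0.5,0,0,0,0],[0,0,-0.8,0,0,0,0],[0,0,-0.8,0,0,0,0]]]' 40|grep -E "^t:|eef|^force|rot"; python3 - <<'E'
from h import *
s=arm.get_state();c=cam("wrist",s);im=cams.grab_frame("wrist");cv2.imwrite("pics/w9.png",im)
hs=cv2.cvtColor(im,cv2.COLOR_BGR2HSV)
m=cv2.inRange(hs,(0,130,60),(10,255,255))|cv2.inRange(hs,(172,130,60),(180,255,255));cs,_=cv2.findContours(m,0,2)
for k in sorted(cs,key=cv2.contourArea)[-3:]:
    (x,y),r=cv2.minEnclosingCircle(k);print((x,y),r,ray(c,[(x,y)],.045)[0])
print(s["eef_pos"])
E
```

```text
eef_pos: [0.5827, 0.2711, 0.0662]
force: [-0.0, 0.3, 0.4]
width: 0.0762
gripper_force: 0.0
eef_pos: [0.585, 0.2726, 0.1426]
force: [0.4, 0.5, 0.1]
width: 0.0874
t: 28.52
eef_pos: [0.5836, 0.2717, 0.2042]
ee_rot: [3.139, 0.003, -3.14]
force: [1.1, -0.3, -0.2]
(177.5, 297.0) 6.946321964263916 [0.72461826 0.17684776 0.045     ]
(164.5, 317.4047546386719) 23.446788787841797 [0.75273967 0.15915694 0.045     ]
(259.5, 182.0) 19.72951889038086 [0.58812341 0.27150664 0.045     ]
[0.5835914  0.27171697 0.20422859]
```

The medium tin is in its dish. Back to the fork for the large one, turning the tool to pinch its rim on the slot's open side.

```bash
for i in 1 2 3 4 5 6 7; do python3 -m handwheel '[[[0.05,-0.5,0,0,0,0,0],[0.093,-0.99,0,0,0,0,60],[0.093,-0.99,0,0,0,0,120]]]' 40|grep -E "^t:|eef"; done; for i in 1 2 3; do python3 -m handwheel '[[[0,0,0,0,0,-0.35,168],[0,0,0,0,0,-0.7,168],[0,0,0,0,0,-0.896,168]]]' 40|grep -E "^t:|eef|rot|width"; done;  python3 - <<'E'
from h import *
s=arm.get_state();c=cam("wrist",s);im=cams.grab_frame("wrist");cv2.imwrite("pics/w10.png",im)
print(s["eef_pos"],s["ee_rot"],s["width"],proj(c,[[.5605,-.289,.095],[.5315,-.2823,.095],[.5605,-.289,.105]]))
E
```

```text
t: 28.95
eef_pos: [0.5744, 0.1895, 0.201]
t: 29.32
eef_pos: [0.5673, 0.1109, 0.2013]
t: 29.7
eef_pos: [0.5603, 0.0323, 0.2014]
t: 30.08
eef_pos: [0.5533, -0.0465, 0.2016]
t: 30.45
eef_pos: [0.5462, -0.1254, 0.2016]
t: 30.82
eef_pos: [0.5391, -0.2045, 0.2016]
t: 31.2
eef_pos: [0.5319, -0.2835, 0.2016]
t: 31.58
eef_pos: [0.5323, -0.2813, 0.202]
ee_rot: [3.141, 0.0, -2.687]
width: 0.0333
t: 31.95
eef_pos: [0.5323, -0.2812, 0.2021]
ee_rot: [3.141, 0.0, -2.238]
width: 0.03
t: 32.33
eef_pos: [0.5323, -0.2812, 0.202]
ee_rot: [3.142, 0.0, -1.79]
width: 0.0297
[ 0.53231387 -0.28122253  0.20204359] [ 3.14156636e+00  3.39478551e-04 -1.79041240e+00] 0.02971163863350906 [[226.83043471 189.73350199]
 [261.18210709 189.9623283 ]
 [225.61789046 192.814009  ]]
```

View pics/w10.png

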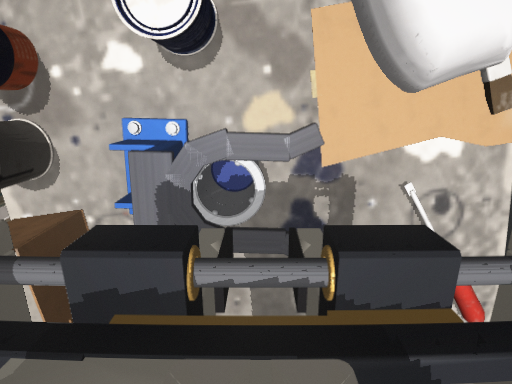

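The wrist view shows the large tin's rim with its outer right edge at (265,190) and its centre near (226,190), within 1.5 mm of prediction. The post is no higher than the plate. Next I'll descend to pinch the rim.

```bash
python3 -m handwheel '[[[0,-0.01,0.4,0,0,0,168],[0,-0.01,0.8,0,0,0,168],[0,-0.01,0.8,0,0,0,168]]]' 40|grep -E "eef|^force|width"; python3 -m handwheel '[[[0,0,0.25,0,0,0,168],[0,0,0.45,0,0,0,168],[0,0,0.45,0,0,0,168]]]' 40|grep -E "eef|^force|width";  python3 -m handwheel '[[[0,0,0.15,0,0,0,168],[0,0,0.29,0,0,0,168],[0,0,0.29,0,0,0,168]]]' 40|grep -E "^t:|eef|^force|width"
```

```text
eef_pos: [0.5311, -0.2817, 0.1359]
force: [0.2, -0.9, 0.7]
width: 0.0297
eef_pos: [0.5319, -0.283, 0.1017]
force: [0.0, -0.5, 0.2]
width: 0.0298
t: 33.5
eef_pos: [0.5314, -0.2834, 0.0779]
force: [-0.1, -0.0, 0.0]
width: 0.03
```

```bash
python3 -m handwheel '[[[0,0,0,0,0,0,255],[0,0,0,0,0,0,255],[0,0,0,0,0,0,255],[0,0,0,0,0,0,255],[0,0,0,0,0,0,255]]]' 45|grep -E "eef|force|width"; python3 -m handwheel '[[[0,0,-0.02,0,0,0,255],[0,0,-0.035,0,0,0,255],[0,0,-0.035,0,0,0,255]]]' 45|grep -E "^t:|eef|force|width"
```

```text
eef_pos: [0.5326, -0.2836, 0.0795]
force: [0.2, -0.1, 3.4]
width: 0.0093
gripper_force: 48.1
t: 34.5
eef_pos: [0.5316, -0.2834, 0.0815]
force: [-0.4, -0.0, -1.9]
width: 0.0091
gripper_force: 47.8
```

```bash
for i in 1 2; do python3 -m handwheel '[[[0,0.2,0,0,0,0,255],[0,0.45,0,0,0,0,255],[0,0.7,0,0,0,0,255],[0,0.8,0,0,0,0,255],[0,0.8,0,0,0,0,255]]]' 45|grep -E "^t:|eef|force|width"; done
```

```text
t: 35.12
eef_pos: [0.4694, -0.2692, 0.0821]
force: [0.2, 0.1, -1.3]
width: 0.009
gripper_force: 47.9
t: 35.75
eef_pos: [0.4074, -0.2549, 0.0821]
force: [0.2, -0.5, -0.8]
width: 0.0091
gripper_force: 47.9
```

```bash
python3 -m handwheel '[[[0,0,-0.3,0,0,0,255],[0,0,-0.7,0,0,0,255],[0,0,-0.9,0,0,0,255],[0,0,-0.9,0,0,0,255]]]' 45|grep -E "^t:|eef|^force"; for i in 1 2 3 4; do python3 -m handwheel '[[[-0.4,0,0,0,0,0,255],[-0.8,0,0,0,0,0,255],[-0.926,0,0,0,0,0,255]]]' 45|grep -E "^t:|eef|width"; done;  for i in 1 2 3 4; do python3 -m handwheel '[[[-0.4,0.16,0,0,0,0,255],[-0.8,0.32,0,0,0,0,255],[-0.926,0.366,0,0,0,0,255]]]' 45|grep -E "^t:|eef|width"; done; python3 - <<'E'
from h import *
s=arm.get_state();c=cam("wrist",s);im=cams.grab_frame("wrist");cv2.imwrite("pics/w11.png",im)
print(s["eef_pos"],s["ee_rot"],s["force"],proj(c,[.451,.342,.011]))
E
```

```text
t: 36.25
eef_pos: [0.409, -0.2553, 0.155]
force: [-0.6, 0.8, -1.7]
t: 36.62
eef_pos: [0.4241, -0.1816, 0.1529]
width: 0.009
t: 37.0
eef_pos: [0.4408, -0.1096, 0.1533]
width: 0.0092
t: 37.38
eef_pos: [0.4574, -0.0376, 0.1535]
width: 0.0088
t: 37.75
eef_pos: [0.474, 0.0345, 0.1535]
width: 0.009
t: 38.12
eef_pos: [0.4615, 0.1131, 0.1536]
width: 0.0085
t: 38.5
eef_pos: [0.4497, 0.1919, 0.1537]
width: 0.0091
t: 38.88
eef_pos: [0.4379, 0.2706, 0.1536]
width: 0.0089
t: 39.25
eef_pos: [0.4259, 0.3492, 0.1535]
width: 0.0092
[0.42593002 0.34922719 0.15351429] [ 3.14142540e+00 -6.40390616e-04 -1.79575449e+00] [ 0.52517672 -0.44441751 -2.14175168] [[233.73971413 180.48872441]]
```

```bash
python3 -m handwheel '[[[0,0.05,0.25,0,0,0,255],[0,0.05,0.5,0,0,0,255],[0,0.05,0.7,0,0,0,255],[0,0.05,0.78,0,0,0,255],[0,0.05,0.78,0,0,0,255]]]' 45|grep -E "^t:|eef|^force"; python3 -m handwheel '[[[0,0,0.02,0,0,0,255],[0,0,0.035,0,0,0,255],[0,0,0.035,0,0,0,255]]]' 45|grep -E "^t:|eef|^force"; python3 -m handwheel '[[[0,0,0.01,0,0,0,255],[0,0,0.02,0,0,0,255],[0,0,0.02,0,0,0,255]]]' 45|grep -E "^t:|eef|^force"
```

```text
t: 39.92
eef_pos: [0.422, 0.3494, 0.0913]
force: [0.2, -0.7, -1.4]
t: 40.3
eef_pos: [0.4219, 0.3499, 0.0889]
force: [-0.1, -0.8, -2.2]
t: 40.67
eef_pos: [0.4218, 0.3498, 0.087]
force: [0.1, 0.8, -1.3]
```

```bash
for i in 1 2; do python3 -m handwheel '[[[0,0,0.01,0,0,0,255],[0,0,0.015,0,0,0,255],[0,0,0.015,0,0,0,255]]]' 45|grep -E "^t:|eef|^force"; done
```

```text
t: 41.05
eef_pos: [0.4218, 0.3498, 0.0858]
force: [0.7, 0.1, -1.3]
t: 41.42
eef_pos: [0.4218, 0.3498, 0.0846]
force: [-0.3, 0.1, -1.9]
```

```bash
for i in 1 2; do python3 -m handwheel '[[[0,0,0.01,0,0,0,255],[0,0,0.015,0,0,0,255],[0,0,0.015,0,0,0,255]]]' 45|grep -E "^t:|eef|^force"; done
```

```text
t: 41.8
eef_pos: [0.4218, 0.3501, 0.084]
force: [-2.9, -0.7, 4.5]
t: 42.18
eef_pos: [0.4217, 0.3505, 0.0837]
force: [-8.4, -0.5, 14.9]
```

```bash
python3 -m handwheel '[[[0,0,-0.015,0,0,0,255],[0,0,-0.02,0,0,0,240],[0,0,-0.02,0,0,0,200],[0,0,-0.02,0,0,0,170],[0,0,-0.02,0,0,0,170]]]' 20|grep -E "^t:|eef|force|width"; python3 -m handwheel '[[[0,0,-0.2,0,0,0,170],[0,0,-0.6,0,0,0,170],[0,0,-1,0,0,0,170]]]' 20|grep -E "^t:|eef|^force"; python3 -m handwheel '[[[0,0,-0.5,0,0,0,170],[0,0,-1,0,0,0,170],[0,0,-1,0,0,0,170]]]' 20|grep -E "^t:|eef|^force"
for i in 1 2 3 ; do python3 -m handwheel '[[[0.4,0,0,0,0,0,170],[0.9,0,0,0,0,0,170],[0.9,0,0,0,0,0,170]]]' 20|grep -E "^t:|eef"; done
python3 - <<'E'
from h import *
a=cams.grab_frame("top");b=cams.grab_frame("scene");cv2.imwrite("pics/top12.png",a);cv2.imwrite("pics/scene12.png",b)
cr=lambda i,x0,y0:cv2.resize(i[y0:y0+170,x0:x0+130],None,fx=3,fy=3,interpolation=cv2.INTER_CUBIC)
cv2.imwrite("pics/f12.png",np.hstack([cr(a,110,110),cr(b,135,150)]))
E
```

```text
t: 42.8
eef_pos: [0.4219, 0.3496, 0.0836]
force: [0.5, 0.1, 0.4]
width: 0.0283
gripper_force: 0.0
t: 43.18
eef_pos: [0.4219, 0.3498, 0.1658]
force: [-0.2, 0.1, -0.6]
t: 43.55
eef_pos: [0.4232, 0.3512, 0.2488]
force: [0.4, 0.3, -1.0]
t: 43.92
eef_pos: [0.405, 0.2775, 0.2445]
t: 44.3
eef_pos: [0.3891, 0.2079, 0.2444]
t: 44.68
eef_pos: [0.3733, 0.1383, 0.2442]
```

View pics/f12.png

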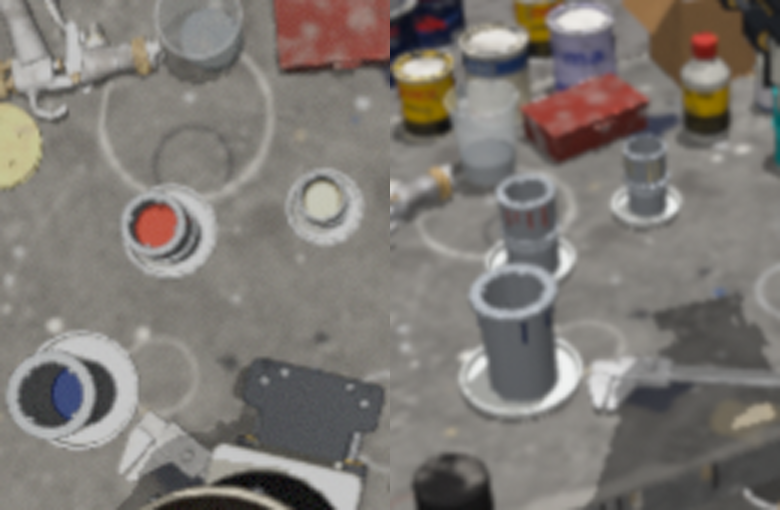

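The final view shows all three tins upright in their dishes. The rims in the top image are at about (127,242) for large, (163,186) for medium and (218,177) for small. I'll check the numbers and hand in.

```bash
python3 - <<'E'
from h import *
c=cam("top");ok=True
for n,p,z,d in(("L",(127.3,242),.098,(.451,.342)),("M",(162.5,186),.088,(.584,.2705)),("S",(218,177.5),.073,(.605,.139))):
    q=ray(c,[p],z)[0];e=np.hypot(*(q[:2]-d));ok&=e<.015;print(n,q.round(3),e.round(4))
if ok:print(arm.job_done())
E
```

```text
L [0.446 0.342 0.098] 0.0048
M [0.578 0.265 0.088] 0.0076
S [0.601 0.135 0.073] 0.0056
the job is handed in; nothing more can be done
None
```

The nest is apart and the job is handed in at about 45 s: each tin stands upright in its own dish, 5–8 mm off centre by camera, but the hand-in returned no verdict.

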